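Open the plate station's guard gate and hold it for loading

TASK

The plate station's low guard gate must be held open so that the rack behind it can be taken out. Squeeze the two tabs of the catch nearest the gate's hinge together until both click and stay in, then do the same with the catch nearest the gate's free end; after that take the gate by its upright pull post and swing it out, past the half-open detent where it would settle by itself, to at least 75 degrees from closed. The gate springs back if let go, so finish while still holding the post with the gate wide open and still, both catches left squeezed in, and everything else on the table left where it stands.

Things in the scene. Friction and masses are not known exactly. Their poses are not given: they have to be found in the camera images.
- station: Fixed black base plate (250 x 290 x 12 mm) with three low white walls (62 mm high) and the gate on its fourth side, which faces the robot. Its origin is on the gate's vertical hinge axis at table height; z up; +x points from the closed gate into the nest, away from the robot; the closed gate runs from the hinge along -y. Its place and yaw differ every time. Seen from the robot the hinge is at the gate's left end.
- gate_hinge (a point): Point on the gate's vertical hinge axis (a 20 mm aluminium barrel), 108 mm above the table.
- gate (a joint): Gate angle, rad: 0 closed, grows as the free end swings towards the robot (clockwise from above), stop at 1.42. Panel 200 mm long, 10 thick, top 74 mm above the table. With a catch still out it stays under 0.04. A spring pulls it shut (3.5 to 4 N at the post when wide). From 0.4 it climbs a detent (7 N at the post), crest 0.7; let go beyond, it settles at about 1.0.
- pull_post: The gate's pull post and its bracket, moving with the gate. The post is a plain upright steel rod, 16 mm across, standing free from 74 to 130 mm above the table, on the gate's outer side. The body's origin lies at table height in the gate's middle plane, 115 mm from the hinge axis.
- pull (a point): Point on the pull post's axis at the height to grip, 108 mm above the table; 115 mm along the gate from the hinge axis and 14 mm in front of the gate's middle plane. It circles about the hinge axis as the gate swings.
- hinge_catch (a point): Midpoint between the two upright white tabs of the hinge-side catch, 108 mm above the table (height to squeeze), 60 mm from the hinge axis along the closed gate, 31 mm behind it. Tabs: 5 mm thick, 22 wide, free from 72 to 128 mm above the table, 40 mm over the outer faces (24 squeezed home); squeeze along the station's y. All else within 90 mm is under 85 mm high, but for other tabs and the post.
- end_catch (a point): Midpoint between the two upright white tabs of the free-end catch, 108 mm above the table (height to squeeze), 170 mm from the hinge axis along the closed gate, 31 mm behind it. Tabs: 5 mm thick, 22 wide, free from 72 to 128 mm above the table, 40 mm over the outer faces (24 squeezed home); squeeze along the station's y. All else within 90 mm is under 85 mm high, but for other tabs and the post.
- hinge_tab_a (a joint): Travel of the hinge-side (+y) tab of the hinge-side catch, m: 0 sprung out as at the start, grows as it is squeezed towards its partner, to the stop at 0.008. Squeezing resists with about 5 N at first, less and less until 0.0045; beyond that the tab snaps in by itself and stays in.
- hinge_tab_b (a joint): Travel of the free-end-side (-y) tab of the hinge-side catch, m: 0 sprung out as at the start, grows as it is squeezed towards its partner, to the stop at 0.008. Squeezing resists with about 5 N at first, less and less until 0.0045; beyond that the tab snaps in by itself and stays in.
- end_tab_a (a joint): Travel of the hinge-side (+y) tab of the free-end catch, m: 0 sprung out as at the start, grows as it is squeezed towards its partner, to the stop at 0.008. Squeezing resists with about 5 N at first, less and less until 0.0045; beyond that the tab snaps in by itself and stays in.
- end_tab_b (a joint): Travel of the free-end-side (-y) tab of the free-end catch, m: 0 sprung out as at the start, grows as it is squeezed towards its partner, to the stop at 0.008. Squeezing resists with about 5 N at first, less and less until 0.0045; beyond that the tab snaps in by itself and stays in.
- tip_rack: blue and grey pipette-tip rack, 80 x 122 x 44 mm, standing in the nest behind the gate; origin under its centre; a bystander, to be left alone
- vial: small amber bottle, 26 mm across, 60 mm tall, standing in the nest beside the rack; origin under its centre; a bystander, to be left alone
- ring_weight: dark rubber-covered ring weight, 100 mm across, 22 mm thick, lying on the table near the gate's free end; origin under its centre; a bystander, to be left alone
- adapter: black power adapter block, 65 x 140 x 35 mm, on the table to the left; origin under its centre; a bystander, to be left alone
- beaker: empty glass beaker, 70 mm across, 85 mm tall, on the table to the left; origin under its centre; a bystander, to be left alone
- dish: clear round dish with lid, 90 mm across, 30 mm tall, on the table to the left; origin under its centre; a bystander, to be left alone
- wash_bottle: white plastic bottle, 64 mm across, 150 mm tall, on the table to the right; origin under its centre; a bystander, to be left alone
- driver: black-handled screwdriver, 180 mm long, lying on the table to the right; origin near its middle, on the table; a bystander, to be left alone

How it is judged:
By the outcome, as a careful person would: the job done as asked, in the order asked, and still so for the second after the job is handed in, while the arm keeps its last pose, push and grip.
It also fails if it takes over 48 s, if anything falls off the work surface, if the arm or the gripper's body presses on something with over 40 N, if the wrist force passes 120 N, or if a joint passes its speed limit or range.

ROBOT

A 7-joint arm with a two-finger parallel gripper is mounted at the origin on the work surface. World frame = base frame: x ahead of the robot, y to its left, z up, the work surface at z = 0. Lengths are in mm, angles in rad, forces in N, time in s.
With the tool pointing down it reaches from about 425 to 875 mm from the base axis. Payload 8.4 kg.
Tool frame: the origin (TCP) lies on the centre line of the jaws, within the pads' length; the fingertips stand 19 mm ahead of it and the grasp point (between the pads) is the TCP; z points along the fingers, y is the direction in which the jaws open and shut (so a half turn about z gives the same grasp; the last joint's range is limited). The gripper opens to 85 mm and grips with 20 to 120 N. Pads are 22 mm wide; open, the fingers measure 114 mm over their backs; the gripper's body (76 mm by 85 mm) begins 54 mm behind the grasp point. The pads swing forward as they close: fully open they stand 13 mm farther back than shut.
Start: joints at [-1.409, 0.333, 0.04, 1.465, -0.013, 1.343, -0.059], TCP at [167.607, 627.99, 224.408] pointing down, gripper open.
Joint ranges: [-2.58, 2.58], [-0.38, 2.09], [-1.3, 1.39], [0.25, 2.4], [-1.5, 4.64], [0.08, 2.09], [-2.65, 2.65]. Speed limits (rad/s): [2.22, 2.22, 2.79, 2.79, 3.14, 3.14, 3.14].

INTERFACE

Orientations are given as a unit quaternion [w, x, y, z].
In Python, from plant import bot, optics, find_in, silhouettes, spot_point gives the robot as it stands.
- The arm moves only by the tool apply_moves, never from a script. Its argument "series" is a list that holds one entry, the list of rows, each a list of 5 numbers: the opening, from 0 (shut) to 1 (fully open), then the shift along the tool's x, y, z in cm, then the turn about the tool's z in degrees. A call has 1 to 12 rows; each row shifts and turns the commanded pose from where the row before left it, along the tool's axes as they then stand; what a row does not reach is not made up. A row lasts 1/10 s, in which the tool goes at most 50 mm and 8.59 degrees, less where a joint would pass 70% of its speed; a pose out of reach is approached as far as the arm can. A call is refused whole if a number of a shift passes 5 or a number of a turn 8.59, either way. A call with a gripper value outside its range is refused whole. The fingers move at their own pace and stop on an object; "grip_force" is the grip in N (left out, the last holds). Time passes only in rows, so rows that do not move let the fingers close. It gives the time, the measured TCP pose, the force and the opening at its end, in the units of the state.
- bot.state(): the state, without advancing time (a new reading comes with each control period).
- optics.grab_frame(name): name is "scene" or "top" or "wrist"; returns a dict with "image" (400x640x3 uint8, blue, green, red), "fx", "fy", "cx", "cy" (pixels), "extrinsics" (4x4, takes a point from camera to world coordinates). Camera axes: x right, y down, z forward; pixel columns grow to the right and rows downward; lengths in mm; the calibration is good to about 2 mm. A picture is of the moment at which its call begins. There is no depth.
- bot.sign_off(): hands the job in, once; it reports no verdict.
Trained networks look in a picture, given as the dict that the camera call returned (one of the last four; its "shot" number tells which), for a name from the list of things; names that differ only in an ending like _2 or _b are one class to them, and where a whole thing is asked for, a point or a joint stands for the part that bears it (a point fixed in the world has none). Each returns a list of dicts, best first, with "score" (0 to 1); they miss things now and then, are a little off and sometimes report something else, mostly with a low value. They report only what shows in the picture. A call takes as long as a camera call.
- find_in(picture, label): "box" ([left, top, right, bottom] in pixels, round what is visible of it).
- silhouettes(picture, label): "pixels" (400x640 bool, what is visible of it) and "box" ([left, top, right, bottom] in pixels, round what is visible of it).
- spot_point(picture, label): "location" ([column, row] in pixels: a listed point, or the origin of a listed thing).
The state is a dict: "t": time; "joint_pos": joint angles; "joint_velocities": joint speeds; "joint_torque": joint torques, N m; "tcp_pos": TCP position; "tcp_rot": TCP orientation; "wrist_force": force on the tool from outside, world axes, zero at the start; "wrist_torque": the same for the moment, N m; "width": finger opening in mm.
Only numpy, scipy, OpenCV 4.12 (cv2) and the standard library are available. Lean on these libraries where they do the work, as an engineer would, in place of code of your own. Each camera call takes 0.05 s, during which the arm holds its last target.

## Working session

There is one attempt and no reset: what is moved stays moved. The work goes in short steps, Python scripts to look and compute and a tool call to move; the robot and the scene stay as the last step left them, time stands still between calls to the robot, and variables do not carry over. Pictures are saved under pics/ and viewed, and the job is handed in when it is done.

Besides the shell and the picture viewer there is one more tool, called after "Request:" by a JSON object that holds its "method" and its "body". apply_moves: Moves the arm, as the interface text tells. Its arguments: {"type":"object","properties":{"series":{"type":"array"},"grip_force":{"type":"number"}},"required":["series"]}

```bash
ls; mkdir -p pics
cat > h.py <<'E'
import numpy as np, cv2
from plant import bot, optics, find_in, silhouettes, spot_point
def proj(p,P):
    T=np.linalg.inv(p["extrinsics"]); c=T[:3,:3]@np.array(P,float)+T[:3,3]
    return np.array([p["fx"]*c[0]/c[2]+p["cx"],p["fy"]*c[1]/c[2]+p["cy"]])
def at_z(p,uv,z):
    E=np.array(p["extrinsics"]); d=E[:3,:3]@np.array([(uv[0]-p["cx"])/p["fx"],(uv[1]-p["cy"])/p["fy"],1]); o=E[:3,3]
    return o+d*(z-o[2])/d[2]
E
python3 - <<'E'
from h import *
print(bot.state())
for n in ["scene","top"]:
    p=optics.grab_frame(n); cv2.imwrite(f"pics/{n}0.png",p["image"])
    print(n,np.round(p["extrinsics"],3).tolist(),p["fx"],p["cx"],p["cy"])
    for l,z in [("station",0),("gate_hinge",108),("pull",108),("hinge_catch",108),("end_catch",108),("pull_post",0)]:
        for r in spot_point(p,l)[:3]: print(l,np.round(r["location"],1),round(r["score"],2),at_z(p,r["location"],z).round(1))
E
```

```text
pics
{'t': 0.0, 'joint_pos': array([-1.40917758,  0.33395727,  0.03988966,  1.46624195, -0.01339593,
        1.34328819, -0.05849694]), 'joint_velocities': array([-0.00158055, -0.00096946, -0.00067361, -0.00029357, -0.00136187,
        0.00150641,  0.00064501]), 'joint_torque': array([ 5.13260220e-04, -6.58554196e+01,  1.36581693e+00, -4.05571961e+01,
        1.67069386e-02,  1.23703209e-02, -1.60563633e-05]), 'tcp_pos': array([167.53885775, 627.57149884, 223.50586886]), 'tcp_rot': array([-4.53860570e-05,  1.30053814e-01,  9.91506602e-01, -8.13068418e-04]), 'wrist_force': array([-0.29644333, -0.25691287,  0.396125  ]), 'wrist_torque': array([-0.04065139,  0.0115732 , -0.05522456]), 'width': 85.2786655096206}
scene [[-0.596, 0.481, -0.643, 1408.088], [0.803, 0.359, -0.475, 599.676], [0.002, -0.8, -0.6, 929.924], [0.0, 0.0, 0.0, 1.0]] 489.72538576010203 326.2587159136689 203.91902429337358
station [374.6 279.3] 0.87 [600.2 161.4   0. ]
station [318.5 222.8] 0.63 [501.1 -99.2   0. ]
station [346.8 229.8] 0.39 [477.2 -12.3   0. ]
gate_hinge [376.6 249.7] 0.67 [604.5 162.1 108. ]
pull [34
[... 247 characters left out ...]
 259.3] 0.58 [453.9 422.  108. ]
end_catch [296.4 264. ] 0.38 [763.1  34.4 108. ]
top [[-0.052, -0.976, 0.21, 161.964], [-0.999, 0.052, -0.007, -28.212], [-0.004, -0.21, -0.978, 1840.848], [0.0, 0.0, 0.0, 1.0]] 500.8543229493502 325.5880050477619 199.47404895095437
station [269.2 189.6] 0.58 [605.9 169.8   0. ]
gate_hinge [266.2 183.1] 0.7 [604.2 168.2 108. ]
gate_hinge [297.8 162.3] 0.2 [675.3  52.6 108. ]
pull [299.  190.2] 0.49 [572.1  52.5 108. ]
hinge_catch [283.1 175.6] 0.75 [628.7 107.1 108. ]
end_catch [313.6 173.7] 0.85 [629.9  -2.2 108. ]
end_catch [198.3 214.4] 0.73 [503.4 410.1 108. ]
pull_post [270.6 190.2] 0.7 [603.3 164.6   0. ]
pull_post [301.4 189. ] 0.58 [601.8  48.3   0. ]
```

View pics/scene0.png

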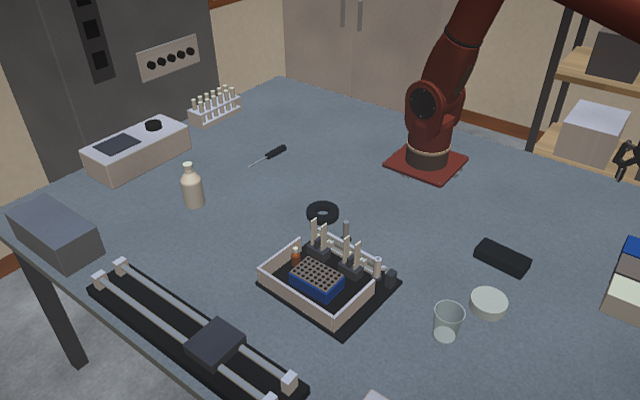

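View pics/top0.png

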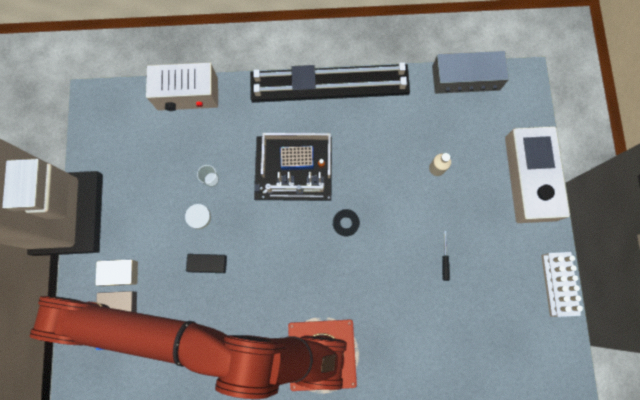

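The scene picture shows the station at about (330,270), with tabs standing at about (318,232) and (350,245), and the post at (346,230). The top picture shows the gate along row 187, columns 266–325, with the ring weight at (346,222). The station's yaw is near 0. I'll fly over it and look with the wrist camera.

Request:
{"method": "apply_moves", "body": {"series": [[[1,-3.7,-2.9,-0.3,0],[1,-3.7,-2.9,-0.3,0],[1,-3.7,-2.9,-0.3,0],[1,-3.7,-2.9,-0.3,0],[1,-3.7,-2.9,-0.3,0],[1,-3.7,-2.9,-0.3,0],[1,-3.7,-2.9,-0.3,0],[1,-3.7,-2.9,-0.3,0],[1,-3.7,-2.9,-0.3,0],[1,-3.7,-2.9,-0.3,0],[1,-3.7,-2.9,-0.3,0],[1,-3.7,-2.9,-0.3,0]]], "grip_force": 40}}

```text
t: 1.9
tcp_pos: [507.7, 175.6, 261.0]
tcp_rot: [0.0, 0.13, 0.992, 0.0]
wrist_force: [0.9, 1.0, 0.3]
width: 85.3
```

Request:
{"method": "apply_moves", "body": {"series": [[[1,-3.7,-2.9,-0.3,0],[1,-3.7,-2.9,-0.3,0],[1,-3.7,-2.9,-0.3,0],[1,0,0,0,-7.5],[1,0,0,0,-7.5],[1,0,0,0,0],[1,0,0,0,0],[1,0,0,0,0]]]}}

```text
t: 2.7
tcp_pos: [591.5, 64.9, 269.5]
tcp_rot: [0.0, 0.001, 1.0, 0.0]
wrist_force: [-0.8, 0.0, 0.2]
width: 85.5
```

```bash
cat > look.py <<'E'
from h import *
import sys
s=bot.state(); print(s["t"],s["tcp_pos"].round(1),s["tcp_rot"].round(4),s["wrist_force"].round(1),s["width"])
p=optics.grab_frame("wrist"); cv2.imwrite(f"pics/{sys.argv[1]}.png",p["image"])
print(np.round(p["extrinsics"],3).tolist(),p["fx"])
for l,z in [("station",0),("gate_hinge",108),("pull",108),("hinge_catch",108),("end_catch",108)]:
    for r in spot_point(p,l)[:3]: print(l,np.round(r["location"],1),round(r["score"],2),at_z(p,r["location"],z).round(1))
E
python3 look.py w1
```

```text
2.7 [591.5  64.9 269.5] [0.e+00 7.e-04 1.e+00 1.e-04] [-0.8  0.   0.2] 85.47882608547319
[[0.001, 0.964, 0.264, 525.066], [1.0, -0.001, 0.0, 65.192], [0.001, 0.264, -0.964, 418.554], [0.0, 0.0, 0.0, 1.0]] 328.6619992383709
station [395.5 161.1] 0.88 [591.2 163.7   0. ]
gate_hinge [421.2 186.4] 0.84 [598.9 164.7 108. ]
pull [307.7 165.1] 0.56 [577.9  54.7 108. ]
hinge_catch [356.7 215.7] 0.82 [628.7 103.  108. ]
hinge_catch [392.7 166.5] 0.71 [579.3 135.9 108. ]
hinge_catch [305.4 165.4] 0.4 [578.2  52.5 108. ]
end_catch [245.4 208.5] 0.92 [621.1  -7.3 108. ]
```

View pics/w1.png

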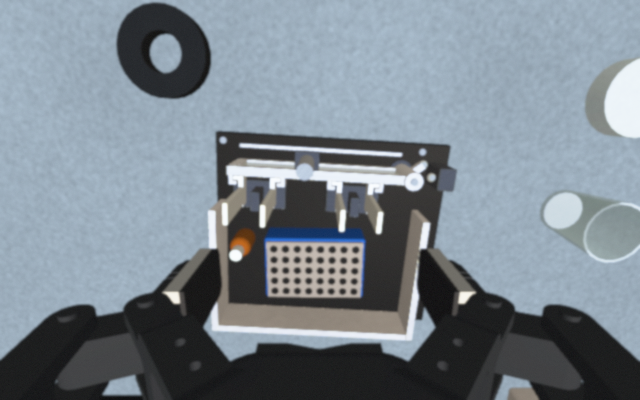

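The wrist picture shows hinge-catch tab tops at (341,228) and (379,230), end-catch tops at (225,220) and (263,224), the post at (305,168) and the hinge barrel at (415,182). I'll fit the station pose and check it with a model overlay.

```bash
cat > ov.py <<'E'
from h import *
from scipy.optimize import least_squares
import sys
def st(q,P): c,s=np.cos(q[2]),np.sin(q[2]); return np.array([q[0]+c*P[0]-s*P[1],q[1]+s*P[0]+c*P[1],P[2]])
M={"gate_hinge":(0,0,108),"pull":(-14,-115,108),"hinge_catch":(31,-60,108),"end_catch":(31,-170,108)}
def fit():
    pts=[]
    for n in ["wrist","top","scene"]:
        p=optics.grab_frame(n)
        if n=="wrist": w=p
        for l in M:
            for r in spot_point(p,l)[:3]: 
                if r["score"]>.3 and np.linalg.norm(at_z(p,r["location"],108)[:2]-st((600,165,-.068),M[l])[:2])<16: pts.append((p,l,r["location"]));break
    wt=lambda p:1 if p is w else 2.
    f=lambda q:np.concatenate([wt(p)*(proj(p,st(q,M[l]))-u) for p,l,u in pts])
    r=least_squares(f,[600,165,-.068],x_scale=[1,1,.01],loss="soft_l1",f_scale=2)
    for p,l,u in pts: print(l,(proj(p,st(r.x,M[l]))-u).round(1))
    return r.x,w
if __name__=="__main__":
    q,w=fit(); print(q.round(4))
    for l in M: print(l,st(q,M[l]).round(1))
    im=cv2.resize(w["image"][100:270,180:470],None,fx=2.7,fy=2.7,interpolation=cv2.INTER_CUBIC)
    def d(P,c): 
        u=(proj(w,st(q,P))-[180,100])*2.7; cv2.circle(im,tuple(int(v) for v in u),2,c,-1)
    for k in (60,170):
        for y in (-20,-15,15,20):
            for x in (20,42): d((x+0,-k+y,128),(0,0,255))
    d((0,0,108),(0,255,0)); d((-14,-115,130),(0,255,0))
    for y in (0,-200):
        for x in (-5,5): d((x,y,74),(255,0,255))
    cv2.imwrite(f"pics/{sys.argv[1]}.png",im)
E
python3 ov.py ov1
```

```text
gate_hinge [-1.1  0.8]
pull [-1.  -1.6]
hinge_catch [-1.6  2.4]
end_catch [ 0.5 -2.2]
gate_hinge [-3.   0.6]
end_catch [ 0.9 -2.7]
gate_hinge [1.7 0.2]
pull [-0.  -2.9]
hinge_catch [0.6 2.1]
end_catch [-0.1  2.8]
[ 6.040869e+02  1.658379e+02 -8.820000e-02]
gate_hinge [604.1 165.8 108. ]
pull [580.   52.5 108. ]
hinge_catch [629.7 103.3 108. ]
end_catch [620.   -6.2 108. ]
```

View pics/ov1.png

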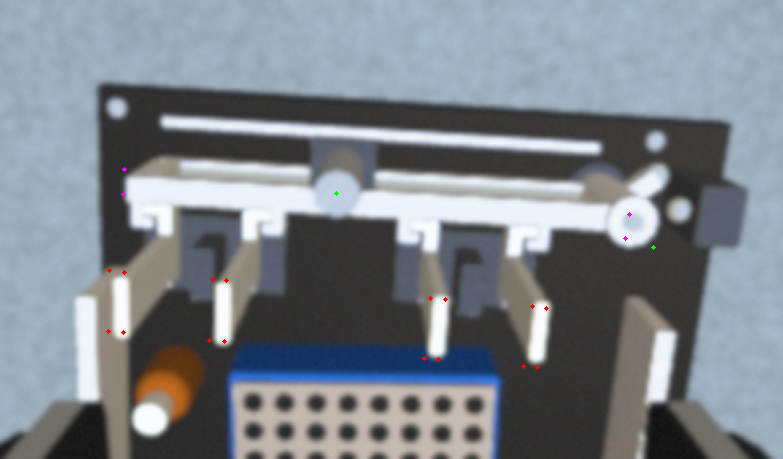

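Request:
{"method": "apply_moves", "body": {"series": [[[1,-1.9,2,0,0],[1,-1.9,2,0,0],[1,0,0,4,3.5],[1,0,0,4,0],[1,0,0,4,0],[1,0,0,4,0],[1,0,0,0,0],[1,0,0,0,0]]]}}

```text
t: 4.55
tcp_pos: [629.7, 104.5, 110.1]
tcp_rot: [-0.0, 0.03, 1.0, -0.0]
wrist_force: [0.9, 0.2, 0.9]
width: 85.7
```

```bash
python3 look.py w2
python3 - <<'E'
from h import *
p=optics.grab_frame("scene"); cv2.imwrite("pics/s2.png",cv2.resize(p["image"][150:350,200:460],None,fx=3,fy=3))
E
```

```text
4.55 [629.7 104.5 110.1] [-3.000e-04  3.010e-02  9.995e-01 -3.000e-04] [0.9 0.2 0.9] 85.67241028673612
[[0.06, 0.963, 0.263, 563.445], [0.998, -0.058, -0.016, 108.818], [-0.0, 0.264, -0.965, 259.154], [0.0, 0.0, 0.0, 1.0]] 328.6619992383709
station [395.  148.3] 0.89 [597.6 166.7   0. ]
gate_hinge [446.8 184.9] 0.85 [602. 167. 108.]
gate_hinge [320.  243.6] 0.15 [628.2 105.5 108. ]
pull [199.7 152.4] 0.82 [579.9  53.  108. ]
hinge_catch [318.1 242. ] 0.69 [627.3 104.6 108. ]
end_catch [ 99.4 242. ] 0.92 [620.9  -3.5 108. ]
```

View pics/w2.png

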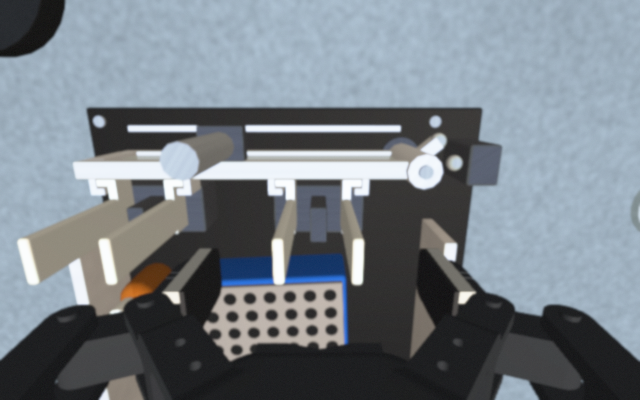

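View pics/s2.png

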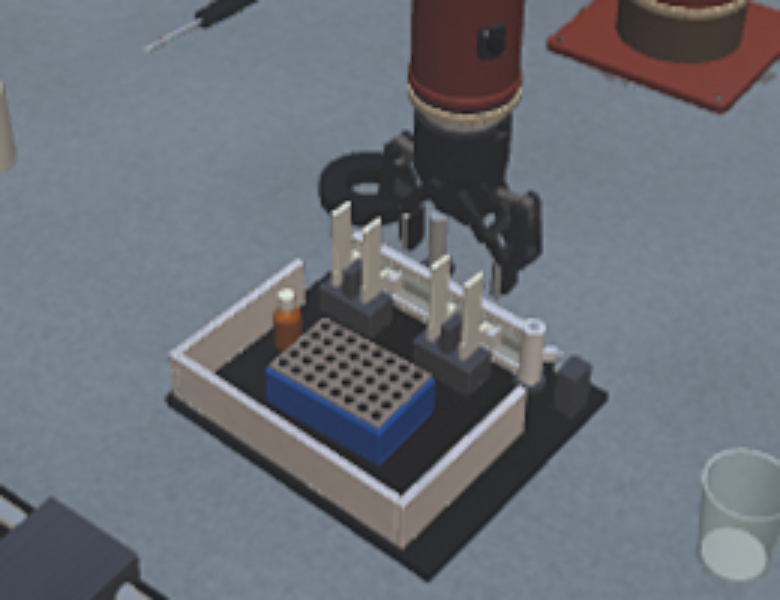

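The wrist view has the jaws straddling the hinge catch laterally, with tab tops at (278,275) and (357,275). In the scene view I can't tell how deep the fingers sit, so I'll project the expected tip positions.

Run:
```python
from h import *
s=bot.state(); print(s["t"],s["tcp_pos"])
p=optics.grab_frame("scene"); w=optics.grab_frame("wrist")
im=cv2.resize(p["image"][150:350,200:460],None,fx=3,fy=3);iw=w["image"].copy()
yaw=-.06; X=np.array([np.cos(yaw),np.sin(yaw)]);Y=np.array([-X[1],X[0]]); c=s["tcp_pos"]
for yy in (-42.5,42.5):
  for z in (c[2]-6,c[2]+13):
    for xx in (-11,11):
      P=[*(c[:2]+X*xx+Y*yy),z]; u=(proj(p,P)-[200,150])*3; cv2.circle(im,tuple(int(v) for v in u),3,(0,0,255),-1)
      cv2.circle(iw,tuple(int(v) for v in proj(w,P)),2,(0,0,255),-1)
cv2.imwrite("pics/s3.png",im);cv2.imwrite("pics/w3.png",iw)
```

```text
4.9 [630.28838662 104.78352846 110.77269659]
```

View pics/s3.png

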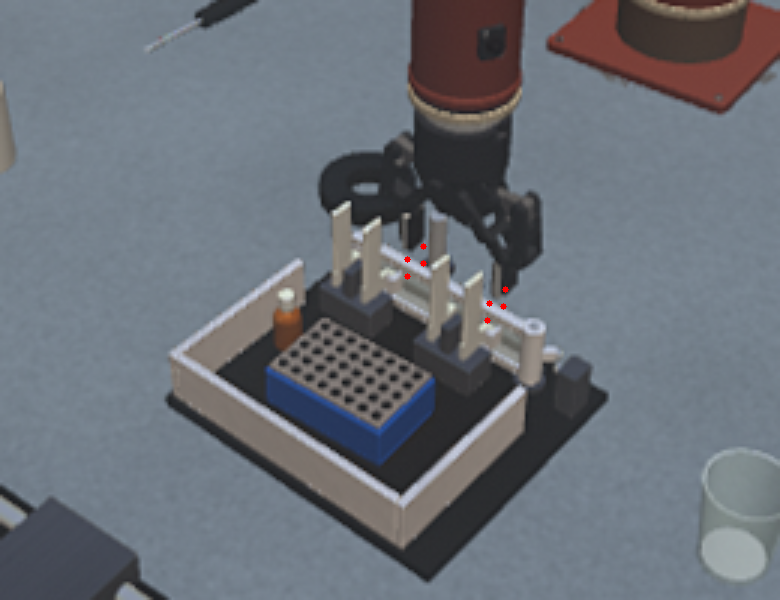

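View pics/w3.png

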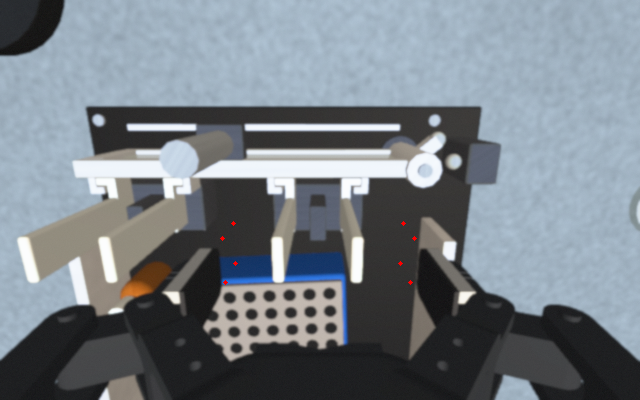

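In both pictures the open pads sit well above where I projected them. I'll close partway, still clear of the tabs, and compare again.

Request:
{"method": "apply_moves", "body": {"series": [[[0.62,0,0,0,0],[0.62,0,0,0,0],[0.62,0,0,0,0],[0.62,0,0,0,0]]]}}

```text
t: 5.4
tcp_pos: [629.6, 104.6, 109.4]
tcp_rot: [-0.0, 0.03, 1.0, -0.0]
wrist_force: [0.4, -0.2, -0.0]
width: 53.0
```

Run:
```python
from h import *
s=bot.state(); print(s["t"],s["tcp_pos"],s["width"])
p=optics.grab_frame("scene"); w=optics.grab_frame("wrist")
im=cv2.resize(p["image"][150:350,200:460],None,fx=3,fy=3);iw=w["image"].copy()
yaw=-.06; X=np.array([np.cos(yaw),np.sin(yaw)]);Y=np.array([-X[1],X[0]]); c=s["tcp_pos"]
for yy in (-1,1):
  for z in (c[2]-19,c[2]):
    for xx in (-11,11):
      P=[*(c[:2]+X*xx+Y*yy*s["width"]/2),z]; u=(proj(p,P)-[200,150])*3; cv2.circle(im,tuple(int(v) for v in u),3,(0,0,255),-1)
      cv2.circle(iw,tuple(int(v) for v in proj(w,P)),2,(0,0,255),-1)
cv2.imwrite("pics/s4.png",im);cv2.imwrite("pics/w4.png",iw)
```

```text
5.4 [629.57426571 104.62085217 109.36455011] 52.99532674939152
```

View pics/s4.png

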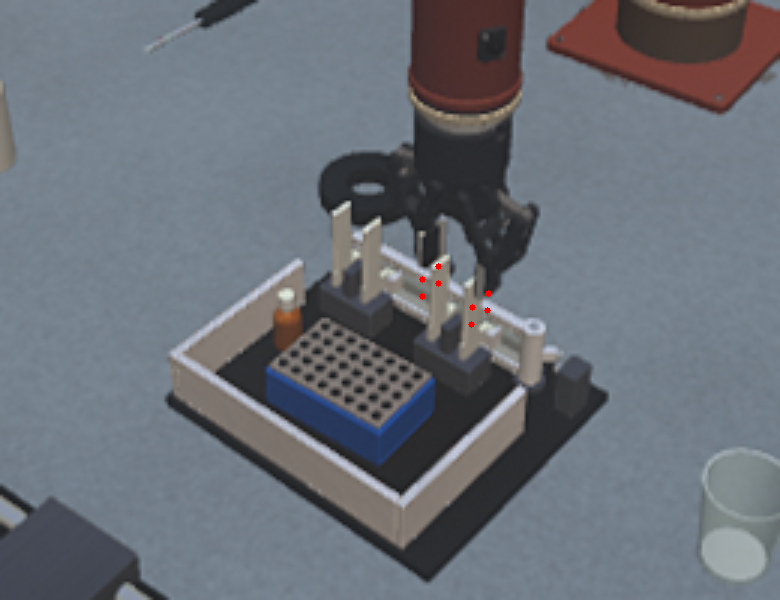

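View pics/w4.png

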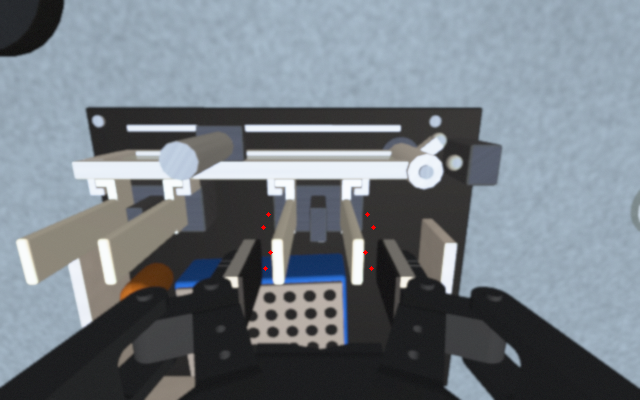

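Run:
```python
import cv2
im=cv2.imread("pics/w4.png"); cv2.imwrite("pics/w4z.png",cv2.resize(im[190:340,190:450],None,fx=3,fy=3,interpolation=cv2.INTER_CUBIC))
```

```text
(no output)
```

View pics/w4z.png

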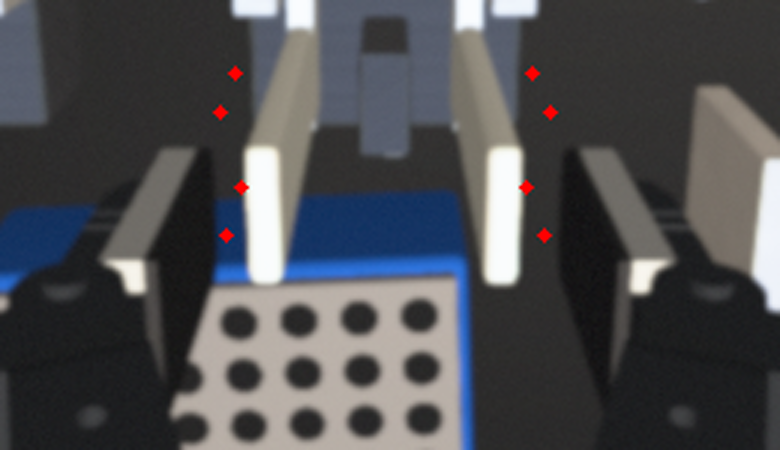

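The zoom puts the pad tip edges at about (260,240)–(262,280). That makes the tips about z 120 mm, overlapping the tops of the tabs (128 mm) but not deeply. I'll lower a little and squeeze gently.

Request:
{"method": "apply_moves", "body": {"series": [[[0.62,0,0,0.7,0],[0.5,0,0,0,0],[0.4,0,0,0,0],[0.3,0,0,0,0],[0.24,0,0,0,0],[0.24,0,0,0,0],[0.24,0,0,0,0]]], "grip_force": 30}}

```text
t: 6.2
tcp_pos: [629.8, 104.2, 102.7]
tcp_rot: [0.0, 0.03, 1.0, -0.0]
wrist_force: [-0.6, -1.0, 3.1]
width: 20.9
```

```bash
python3 look.py w5 | head -1;  python3 - <<'E'
from h import *
p=optics.grab_frame("scene"); cv2.imwrite("pics/s5.png",cv2.resize(p["image"][180:300,280:420],None,fx=5,fy=5,interpolation=cv2.INTER_CUBIC))
im=cv2.imread("pics/w5.png"); cv2.imwrite("pics/w5z.png",cv2.resize(im[140:340,190:450],None,fx=3,fy=3,interpolation=cv2.INTER_CUBIC))
E
```

```text
6.2 [629.8 104.2 102.7] [ 2.000e-04  3.020e-02  9.995e-01 -2.000e-04] [-0.6 -1.   3.1] 20.91301064809445
```

View pics/s5.png

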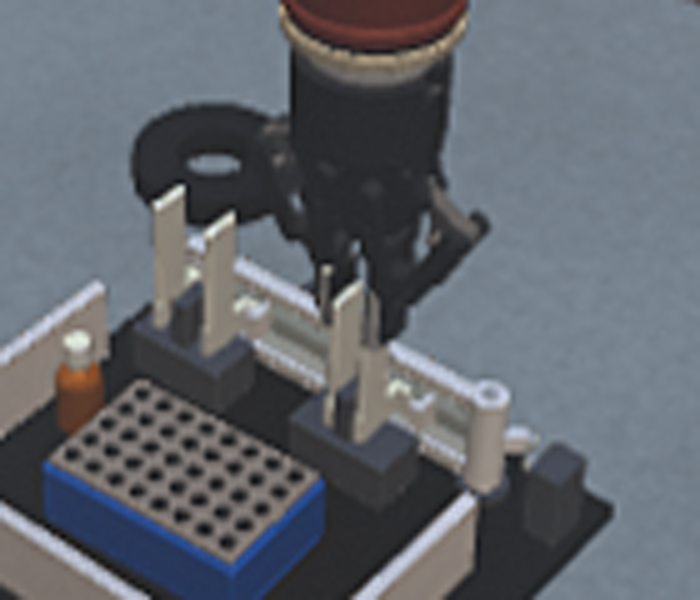

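View pics/w5z.png

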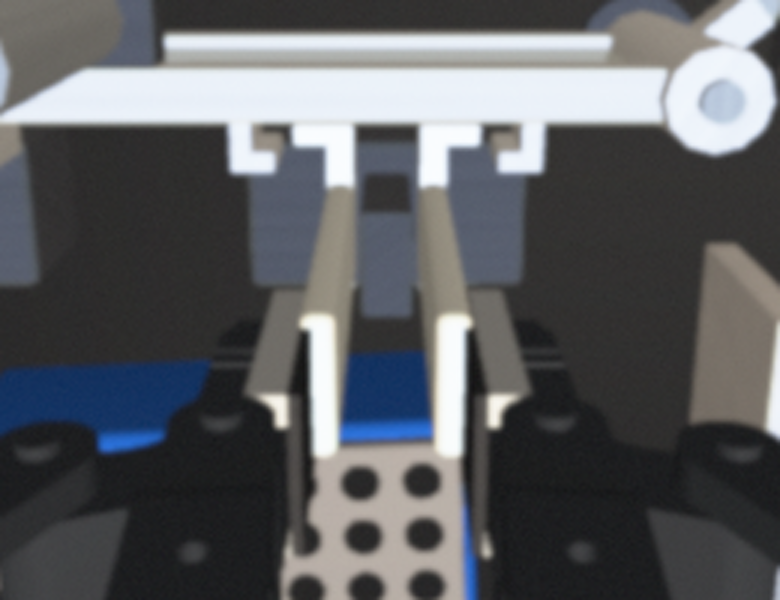

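The tabs look squeezed home, with the hook ends drawn together at (340,150) and (435,150). I'll open, rise, check they stay in, and move above the end catch.

Request:
{"method": "apply_moves", "body": {"series": [[[0.62,0,0,0,0],[0.8,0,0,0,0],[0.8,0,0,0,0],[0.8,0,0,-3.5,0],[0.8,0,0,-3.5,0],[0.8,0,-3.6,0,0],[0.8,0.1,-3.6,0,0],[0.8,0,-3.7,0,0],[0.8,0,0,0,0],[0.8,0,0,0,0]]]}}

```text
t: 7.55
tcp_pos: [622.0, -4.7, 172.4]
tcp_rot: [0.0, 0.031, 1.0, 0.0]
wrist_force: [0.2, 1.4, 0.2]
width: 68.4
```

```bash
python3 look.py w6; python3 ov.py ov6
```

```text
7.55 [622.   -4.7 172.4] [0.000e+00 3.100e-02 9.995e-01 2.000e-04] [0.2 1.4 0.2] 68.40784777746
[[0.062, 0.963, 0.264, 555.653], [0.998, -0.06, -0.015, -0.452], [0.001, 0.264, -0.964, 321.487], [0.0, 0.0, 0.0, 1.0]] 328.6619992383709
station [488.7 141.9] 0.72 [597.7 162.3   0. ]
gate_hinge [574.9 165.4] 0.58 [602.5 165.2 108. ]
pull [404.9 143.4] 0.94 [581.2  53.7 108. ]
hinge_catch [478.5 209.3] 0.93 [628.9 104.1 108. ]
end_catch [314.7 207.4] 0.81 [620.7  -7.1 108. ]
gate_hinge [0.8 3.4]
pull [-0.3  0.4]
hinge_catch [-0.   0.1]
end_catch [ 0.5 -0.7]
gate_hinge [-0.4  0.5]
hinge_catch [0.4 3. ]
end_catch [ 0.7 -0.7]
gate_hinge [ 1.4 -0.9]
pull [-0.2 -1.4]
hinge_catch [-0.6 -3.8]
end_catch [0.1 2.2]
[ 6.015693e+02  1.657515e+02 -7.040000e-02]
gate_hinge [601.6 165.8 108. ]
pull [579.5  52.  108. ]
hinge_catch [628.3 103.7 108. ]
end_catch [620.5  -6.  108. ]
```

View pics/w6.png

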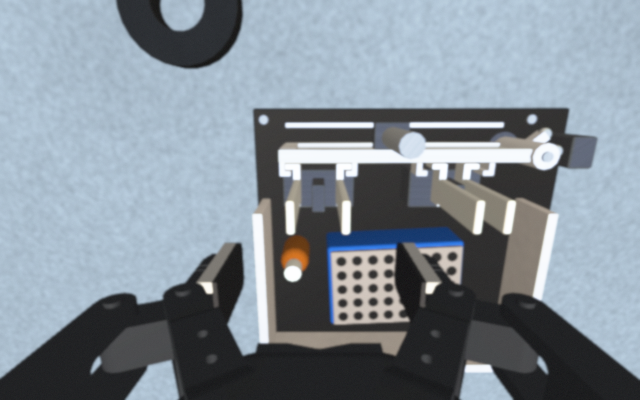

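The hinge catch has stayed in: its tab tops at (478,230) and (510,230) are only about 32 px apart. The end catch at (290,230) and (346,230) is centred between the jaws. Now I'll descend and squeeze.

Request:
{"method": "apply_moves", "body": {"series": [[[0.8,0,0,3.4,0],[0.7,0,0,3.4,0],[0.62,0,0,0,0],[0.5,0,0,0,0],[0.4,0,0,0,0],[0.3,0,0,0,0],[0.24,0,0,0,0],[0.24,0,0,0,0],[0.24,0,0,0,0]]]}}

```text
t: 9.5
tcp_pos: [623.3, -5.6, 106.9]
tcp_rot: [0.002, 0.031, 1.0, -0.0]
wrist_force: [-2.7, -4.0, 8.1]
width: 20.7
```

Request:
{"method": "apply_moves", "body": {"series": [[[0.6,0,0,0,0],[0.7,0,0,0,0],[0.7,0,0,0,0],[0.7,0,0,-3.5,0],[0.7,0,0,-3.5,0],[0.7,0,0,0,0]]]}}

```text
t: 10.1
tcp_pos: [624.8, -4.2, 179.5]
tcp_rot: [0.004, 0.03, 1.0, 0.001]
wrist_force: [1.0, 0.1, 1.3]
width: 59.4
```

```bash
python3 look.py w7; python3 ov.py ov7|tail -5
```

```text
10.1 [624.8  -4.2 179.5] [3.700e-03 3.000e-02 9.995e-01 6.000e-04] [1.  0.1 1.3] 59.425741308280564
[[0.06, 0.961, 0.271, 557.293], [0.998, -0.058, -0.014, -0.066], [0.002, 0.271, -0.963, 328.015], [0.0, 0.0, 0.0, 1.0]] 328.6619992383709
station [485.8 134.4] 0.71 [594.8 163.    0. ]
gate_hinge [567.1 158.1] 0.71 [601.6 165.3 108. ]
pull [397.2 134.7] 0.56 [579.2  50.9 108. ]
pull [567.  158.2] 0.19 [601.7 165.2 108. ]
hinge_catch [471.8 202.8] 0.75 [629.3 103.2 108. ]
end_catch [315.7 199.6] 0.98 [620.4  -5.6 108. ]
[ 6.016684e+02  1.648921e+02 -6.920000e-02]
gate_hinge [601.7 164.9 108. ]
pull [579.8  51.1 108. ]
hinge_catch [628.4 102.9 108. ]
end_catch [620.8  -6.8 108. ]
```

View pics/w7.png

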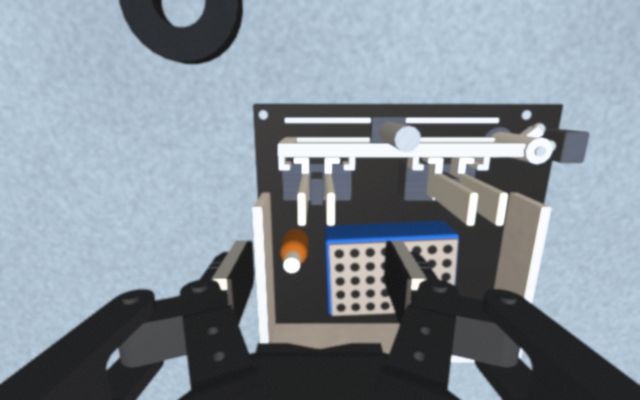

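Both catches stay in: tab tops at (302,222)/(330,222) and (472,222)/(500,222) are each about 29 px apart. Next is the post.

Request:
{"method": "apply_moves", "body": {"series": [[[0.7,2.4,2.6,0,0],[0.7,2.4,2.7,0,0],[0.7,0,0,0,0],[0.7,0,0,0,0]]], "grip_force": 80}}

```text
t: 11.55
tcp_pos: [577.2, 52.5, 174.7]
tcp_rot: [0.0, 0.029, 1.0, 0.0]
wrist_force: [0.2, -0.6, 0.7]
width: 59.8
```

```bash
python3 look.py w8; python3 ov.py ov8|tail -5; python3 -c "
from h import *
print(bot.state()['joint_pos'].round(3))"
```

```text
11.55 [577.2  52.5 174.7] [2.000e-04 2.910e-02 9.996e-01 2.000e-04] [ 0.2 -0.6  0.7] 59.82542455906139
[[0.058, 0.963, 0.264, 510.755], [0.998, -0.056, -0.014, 56.544], [0.001, 0.264, -0.964, 323.706], [0.0, 0.0, 0.0, 1.0]] 328.6619992383709
station [430.3 189. ] 0.97 [596.8 165.1  -0. ]
gate_hinge [480.3 234.1] 0.75 [602.9 165.  108. ]
pull [317.  210.4] 0.58 [578.8  51.5 108. ]
hinge_catch [392.4 266.6] 0.78 [624.4 103.4 108. ]
end_catch [243.2 270. ] 0.56 [620.8  -4.5 108. ]
end_catch [133.6  67. ] 0.2 [480.2 -55.3 108. ]
[ 6.029844e+02  1.661532e+02 -7.270000e-02]
gate_hinge [603.  166.2 108. ]
pull [580.7  52.5 108. ]
hinge_catch [629.5 104.1 108. ]
end_catch [621.6  -5.6 108. ]
[-0.627  0.239  0.54   1.731 -0.131  1.208  1.458]
```

View pics/w8.png

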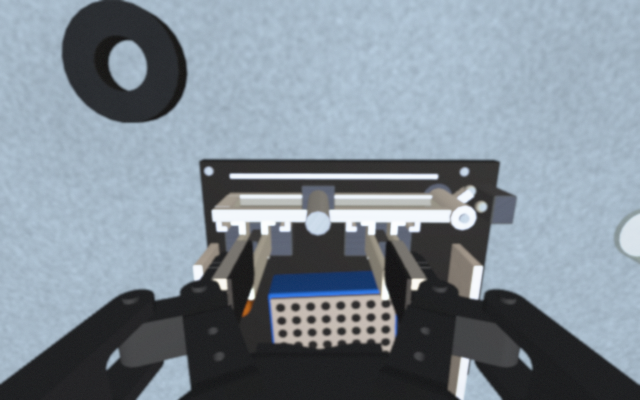

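The post top is at (318,222), centred between the jaws. Descending and gripping it.

Request:
{"method": "apply_moves", "body": {"series": [[[0.7,-0.1,0,3.7,0],[0.7,0,0,3.7,0],[0.5,0,0,0,0],[0.3,0,0,0,0],[0.1,0,0,0,0],[0,0,0,0,0],[0,0,0,0,0],[0,0,0,0,0]]], "grip_force": 80}}

```text
t: 13.4
tcp_pos: [579.8, 51.8, 102.7]
tcp_rot: [0.002, 0.03, 1.0, 0.001]
wrist_force: [-0.7, -0.3, 6.8]
width: 12.9
```

```bash
python3 look.py w9;  python3 - <<'E'
from h import *
p=optics.grab_frame("scene"); cv2.imwrite("pics/s9.png",cv2.resize(p["image"][180:300,280:420],None,fx=5,fy=5,interpolation=cv2.INTER_CUBIC))
E
```

```text
13.4 [579.8  51.8 102.7] [1.700e-03 3.000e-02 9.995e-01 6.000e-04] [-0.7 -0.3  6.8] 12.938267190070182
[[0.06, 0.962, 0.267, 512.979], [0.998, -0.058, -0.014, 55.879], [0.002, 0.267, -0.964, 251.524], [0.0, 0.0, 0.0, 1.0]] 328.6619992383709
station [459.8 205.2] 0.85 [595.7 164.3   0. ]
pull [320.6 250.5] 0.97 [578.8  53.  108. ]
hinge_catch [427.7 331.5] 0.62 [627.  105.1 108. ]
hinge_catch [319.9 214.3] 0.59 [560.7  53.8 108. ]
end_catch [210.6 333.6] 0.67 [621.5  -5.8 108. ]
```

View pics/w9.png

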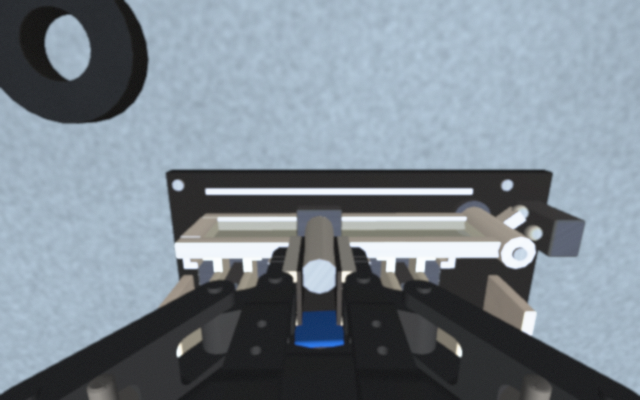

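View pics/s9.png

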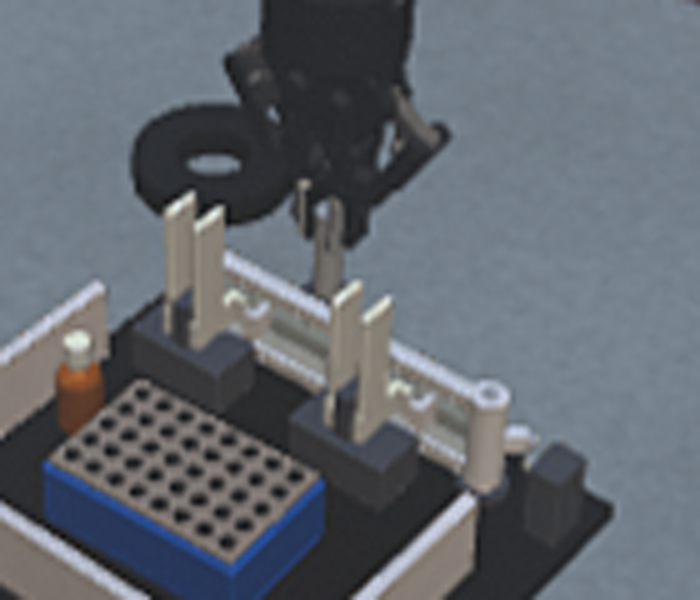

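The post (top at (318,275)) is held between the pads, and both catches are in. Now I'll start the swing, with the tool turning along with the gate.

Request:
{"method": "apply_moves", "body": {"series": [[[0,0.5,0.1,0,2.5],[0,1.0,0.15,0,5],[0,1.0,0.15,0,5],[0,1.0,0.15,0,5],[0,0,0,0,0]]], "grip_force": 90}}

```text
t: 14.25
tcp_pos: [546.0, 63.7, 102.8]
tcp_rot: [0.002, 0.183, 0.983, 0.001]
wrist_force: [1.2, 0.2, 5.8]
width: 12.8
```

```bash
cat > arc.py <<'E'
from h import *
from scipy.spatial.transform import Rotation as R
s=bot.state(); w,x,y,z=s["tcp_rot"]; m=R.from_quat([x,y,z,w]).as_matrix()
H=np.array([602.5,165.6]); r=s["tcp_pos"][:2]-H
print("t",s["t"],"tcp",s["tcp_pos"].round(1),"radius",np.linalg.norm(r).round(1),"width",s["width"].round(1),"F",s["wrist_force"].round(1),s["wrist_torque"].round(1))
yaw=np.degrees(np.arctan2(m[1,1],m[0,1]))-90
post=np.degrees(np.arctan2(r[1],r[0])); ref=np.degrees(np.arctan2(-115,-14)) -4.0
print("tool yaw",round(yaw,1),"gate angle from post",round((ref-post)%360,1),"from tool yaw",round(-4.0-yaw,1),"q",s["joint_pos"].round(2))
rt=m[:2,:2].T@(H-r*0-s["tcp_pos"][:2]); print("hinge in tool xy",rt.round(1))
E
python3 arc.py
```

```text
Traceback (most recent call last):
  File "arc.py", line 5, in <module>
    print("t",s["t"],"tcp",s["tcp_pos"].round(1),"radius",np.linalg.norm(r).round(1),"width",s["width"].round(1),"F",s["wrist_force"].round(1),s["wrist_torque"].round(1))
                                                                                             ^^^^^^^^^^^^^^^^
AttributeError: 'float' object has no attribute 'round'
```

```bash
sed -i 's/s\["width"\].round(1)/round(s["width"],1)/' arc.py; python3 arc.py; python3 look.py w10|head -0
```

```text
t 14.25 tcp [546.   63.7 102.8] radius 116.5 width 12.8 F [1.2 0.2 5.8] [-0.2 -0.2 -0. ]
tool yaw -21.1 gate angle from post 18.1 from tool yaw 17.1 q [-0.7   0.25  0.57  1.88 -0.16  1.05  1.14]
hinge in tool xy [-16.1 115.4]Exception ignored on flushing sys.stdout:
BrokenPipeError: [Errno 32] Broken pipe
```

View pics/w10.png

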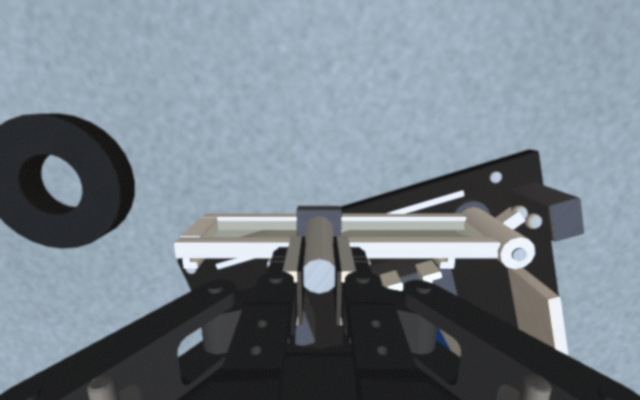

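The gate is following: it sits unchanged in the gripper's view while the station turns. The angle is about 18°, so I'll carry on.

Request:
{"method": "apply_moves", "body": {"series": [[[0,1.0,0.16,0,5],[0,1.0,0.16,0,5],[0,1.0,0.16,0,5],[0,1.0,0.16,0,5],[0,1.0,0.16,0,5],[0,1.0,0.16,0,5],[0,0,0,0,0]]]}}

```text
t: 15.25
tcp_pos: [501.9, 105.5, 102.7]
tcp_rot: [0.001, 0.431, 0.902, 0.002]
wrist_force: [-0.3, 2.1, 10.1]
width: 13.0
```

```bash
python3 arc.py; python3 look.py w11 >/dev/null
```

```text
t 15.25 tcp [501.9 105.5 102.7] radius 117.2 width 13.0 F [-0.3  2.1 10.1] [ 0.2  0.2 -0.2]
tool yaw -51.0 gate angle from post 48.2 from tool yaw 47.0 q [-0.86  0.17  0.62  1.97 -0.12  1.03  0.5 ]
hinge in tool xy [-16.5 116.1]
```

View pics/w11.png

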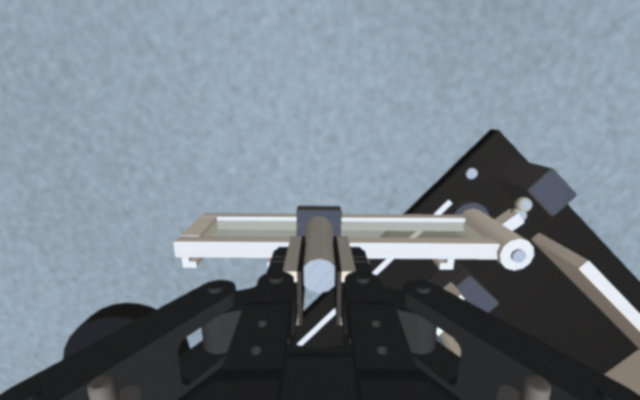

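About 47.5°, with the grip unchanged. Continuing to about 79°.

Request:
{"method": "apply_moves", "body": {"series": [[[0,1.0,0.16,0,5],[0,1.0,0.16,0,5],[0,1.0,0.16,0,5],[0,1.0,0.16,0,5],[0,1.0,0.16,0,5],[0,0.8,0.13,0,4],[0,0.4,0.06,0,2],[0,0,0,0,0],[0,0,0,0,0]]]}}

```text
t: 16.45
tcp_pos: [484.9, 163.1, 102.7]
tcp_rot: [0.001, 0.656, 0.755, 0.002]
wrist_force: [2.0, -2.7, 7.5]
width: 12.7
```

```bash
python3 arc.py; python3 look.py w12
python3 - <<'E'
from h import *
p=optics.grab_frame("scene"); cv2.imwrite("pics/s12.png",cv2.resize(p["image"][150:350,200:460],None,fx=3,fy=3,interpolation=cv2.INTER_CUBIC))
p=optics.grab_frame("top"); cv2.imwrite("pics/t12.png",cv2.resize(p["image"][110:260,170:410],None,fx=3,fy=3,interpolation=cv2.INTER_CUBIC))
E
```

```text
t 16.45 tcp [484.9 163.1 102.7] radius 117.6 width 12.7 F [ 2.  -2.7  7.5] [-0.6 -0.4  0.1]
tool yaw -82.0 gate angle from post 77.8 from tool yaw 78.0 q [-0.99  0.17  0.64  1.98 -0.12  1.03 -0.16]
hinge in tool xy [-13.9 116.8]
16.45 [484.9 163.1 102.7] [0.0011 0.6558 0.7549 0.002 ] [ 2.  -2.7  7.5] 12.71628776794701
[[0.99, 0.134, 0.041, 475.371], [0.14, -0.955, -0.26, 229.314], [0.004, 0.263, -0.965, 251.813], [0.0, 0.0, 0.0, 1.0]] 328.6619992383709
station [462.1 207.3] 0.58 [601.  169.5   0. ]
gate_hinge [551.8 278.8] 0.93 [599.8 165.7 108. ]
pull [318.4 253.4] 0.66 [485.1 163.3 108. ]
```

View pics/w12.png

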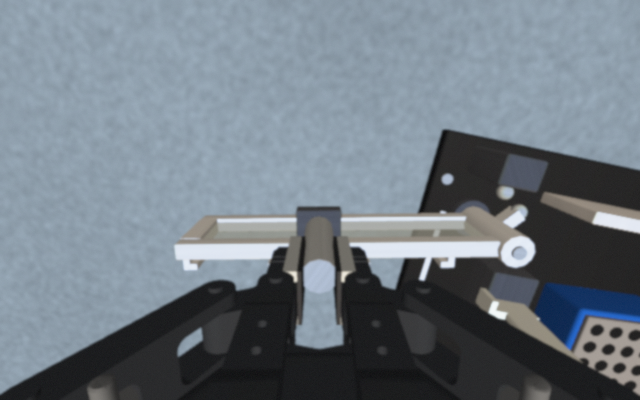

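View pics/s12.png

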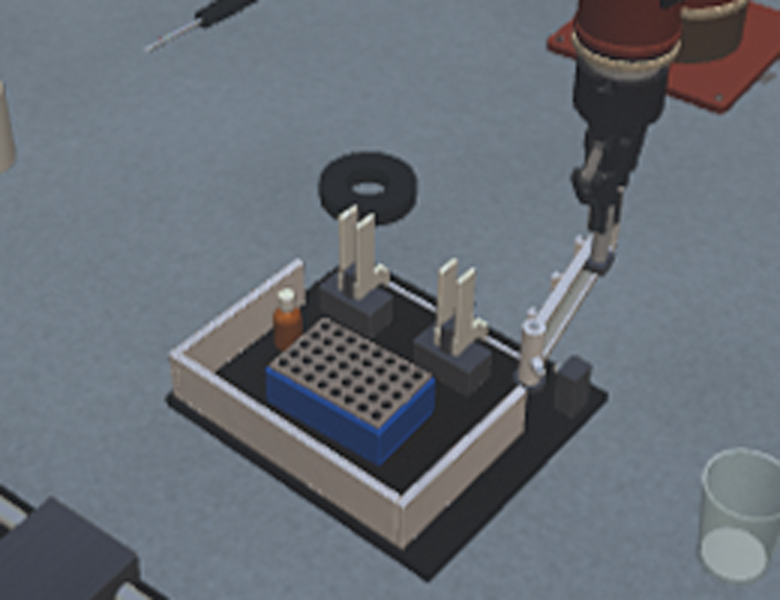

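View pics/t12.png

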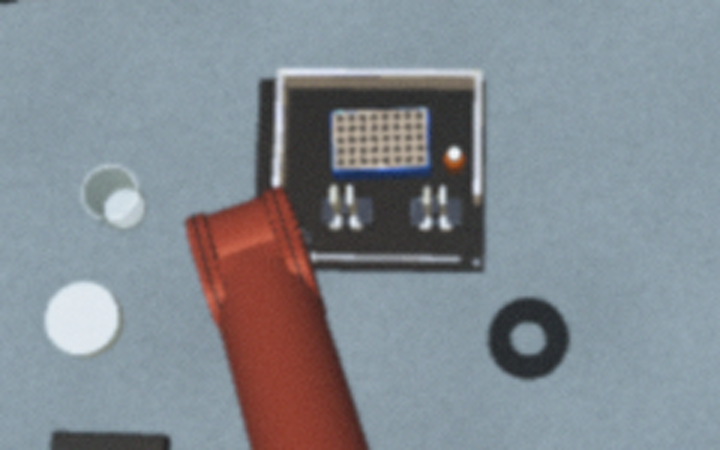

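The gate sits in the gripper's view just as it did when closed, while the tool has turned 78.5°. Both catches are in and the bystanders look unmoved. I'll let it settle, check again and hand in.

Request:
{"method": "apply_moves", "body": {"series": [[[0,0.05,0.01,0,0.5],[0,0,0,0,0],[0,0,0,0,0],[0,0,0,0,0],[0,0,0,0,0],[0,0,0,0,0]]]}}

```text
t: 17.45
tcp_pos: [484.9, 163.4, 102.7]
tcp_rot: [0.001, 0.659, 0.752, 0.002]
wrist_force: [2.3, -2.1, 7.9]
width: 12.4
```

```bash
python3 arc.py; python3 -c "
from h import *
print(np.abs(bot.state()['joint_velocities']).max()); print(bot.sign_off())"
```

```text
t 17.45 tcp [484.9 163.4 102.7] radius 117.6 width 12.4 F [ 2.3 -2.1  7.9] [-0.5 -0.4  0.2]
tool yaw -82.5 gate angle from post 78.0 from tool yaw 78.5 q [-0.99  0.17  0.64  1.97 -0.12  1.03 -0.17]
hinge in tool xy [-13.3 116.9]
0.0013695751055453882
the job is handed in; nothing more can be done
None
```

I squeezed in the hinge-side catch, then the free-end catch. I then gripped the pull post and swung the gate to about 78°, past the detent, and handed in at 17.5 s with the post still held.

**Last checks:**
- **Gate angle:** the post position gave 78.0° and the tool turn gave 78.5°. Both rest on a fitted station yaw that is good to about 1°.
- **Stillness and forces:** the arm was still (joint speeds under 0.002 rad/s). The wrist force I read was about 8 N at the end and 10 N at most.
- **Catches:** both stayed in after the jaws let go, as seen in the wrist, scene and top pictures.
- **Bystanders:** the rack, vial, ring weight, beaker and dish looked unmoved in the last scene and top pictures. I did not measure their positions. The last pictures did not fully show the adapter, wash bottle and driver.

**Disagreements:**
- **Pad height:** the pictures put the pads about 25–30 mm higher than the stated tool geometry. To allow for that, I took the hold at TCP height 103 mm instead of 108. The free-end catch was squeezed at 107 mm.
- **Jaw width:** the width reading was about 3 mm below the true size: about 21 mm on the 24 mm tabs and 13 mm on the 16 mm post.

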